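# Shake up a round flask on a touch-start vortex mixer

## Robot

A 6-joint arm with a two-finger parallel gripper is mounted at the origin on a cart in front of the work surface, level with it; the furniture and walls round the work are solid. World frame = base frame: x ahead of the robot, y to its left, z up, the work surface at z = 0. Lengths are in m, angles in rad, forces in N, time in s.
With the tool pointing down it reaches from about 0.325 to 0.775 m from the base axis. Payload 9.3 kg.
Tool frame: the origin (TCP) lies where the fingers leave the gripper's body, on its centre line; the fingertips stand 73 mm ahead of it and the grasp point (between the pads) lies 54 mm ahead of it; z points along the fingers, y is the line along which they close (so a half turn about z gives the same grasp; the last joint's range is limited). The gripper opens to 85 mm and grips with 20 to 120 N. Pads are 22 mm wide; open, the fingers measure 114 mm over their backs; the gripper's body (76 mm by 85 mm) begins 54 mm behind the grasp point. The pads swing forward as they close: fully open they stand 13 mm farther back than shut.
Start: joints at [-1.332, 0.259, 0.021, 1.334, 0, 1.418], TCP at [0.21, -0.508, 0.304] pointing down, gripper open.
Joint ranges: [-3.04, 3.04], [-0.91, 1.82], [-1.04, 1.36], [-1.92, 1.95], [-1.52, 1.45], [-3.14, 3.14]. Speed limits (rad/s): [2.22, 2.22, 2.79, 3.14, 3.14, 3.14].

## Interface

Orientations are given as a unit quaternion [x, y, z, w].
In Python, from workcell import bot, solve_ik, vision, readout gives the robot as it stands. Calls block until the motion is done:
- bot.goto(position, orientation): joint-space move of the TCP to a pose.
- bot.move_straight(position, attitude=None, speed=0.15, stop_force=None): straight line of the TCP; attitude=None keeps the orientation; speed is the mean speed in m/s. With stop_force (N) it stops when the force on the tool has changed by that much, and returns True; else False.
- bot.movej(angles): joint-space move.
- bot.open_jaws() and bot.close_gripper(strength=None): open the fingers fully, or close them until they stop; strength is the grip in N (None keeps the last).
- bot.hold(seconds).
- solve_ik(position, orientation): joint angles nearest the present ones, or None.
- vision.read_camera(name): name is "scene" or "top" or "wrist"; returns a dict with "pixels" (420x560x3 uint8, red, green, blue), "z_map" (420x560 float32, m along the optical axis (not along the pixel's ray), 0 where there is no reading), "K" (3x3 intrinsics, pixels), "k1" (the pictures are not rectified: a ray, as slopes to the right and down, at radius r is drawn at 1 + k1 r^2 times it, then the intrinsics apply), "R" (3x3) and "t" (3): a world point X has camera coordinates R X + t. Camera axes: x right, y down, z forward; pixel columns grow to the right and rows downward; lengths in m; the calibration is good to about 2 mm. A picture is of the moment at which its call begins.
A pose or a line that the arm cannot do raises bot.Unreachable and nothing moves.
- bot.hand_in(): hands the job in; it is judged then, once.
Readings, each from a call of its own:
- readout.read_clock(): time.
- readout.read_joint_pos(): joint angles.
- readout.read_joint_velocities(): joint speeds.
- readout.read_joint_efforts(): joint torques, N m.
- readout.read_tool_pos(): TCP position.
- readout.read_orientation(): TCP orientation.
- readout.read_force(): force on the tool from outside, world axes, zero at the start.
- readout.read_torque(): the same for the moment, N m.
- readout.read_width(): finger opening in m.
- readout.read_grip_force(): force on a finger pad.
Only numpy, scipy, OpenCV 4.12 (cv2) and the standard library are available. Lean on these libraries where they do the work, as an engineer would, in place of code of your own. Each camera call takes 0.05 s, during which the arm holds its last target. There are 200 camera calls.

## Task

Get the amber round-bottom flask mixed on the little vortex mixer: first press the green-dotted end of its rocker switch fully down to arm it, then take the amber flask by its neck out of its cork ring and set it upright in the middle of the mixer's sprung ring. Press the flask gently down until the ring is near the bottom of its spring travel, since the mixer runs only while it is held down, keep it there steadily for about three seconds, and finish while still gripping the flask and holding it pressed down. Do not jam the flask hard against the stop, and leave the clear flask and the other glassware where they are.

Things in the scene. Friction and masses are not known exactly. Their poses are not given: they have to be found in the camera images.
- amber_flask: Loose 100 ml round flask, brown glass, blue stopper, 0.1 to 0.16 kg. Bulb: 64 mm sphere, centre 32 mm above the origin. Straight neck 25 mm thick from 62 to 101 mm above the origin; rim bead and stopper 30 mm wide up to 120 mm. Origin: lowest point of the bulb; z up along the neck. Starts upright in a fixed cork ring (74 mm across, 18 mm high), origin 7 mm above the worktop.
- clear_flask: The same flask in clear glass with a white stopper, standing in the other cork ring: a bystander. The two flasks may have swapped places. Same size and origin as the amber one.
- mixer: Vortex mixer, fixed: white body, grey deck 62 mm above the worktop, 150 mm along its x, 115 mm along its y. Origin at the worktop under its middle. +x points to its back (ring centre at x 22 mm, y 0), +y to its left (rocker pivot at x -49, y 26 mm). A fixed black speed dial, 13 mm high, stands at x -49, y -26 mm.
- mixer_switch (a joint): Rocker on the front of the deck: a shallow black V, 22 mm wide, 39 mm long along the mixer's y, in a bezel 4 mm high. 0 rad: off, the green-dotted wing (mixer's +y end) stands up; 0.35 rad: armed, that wing pressed flat, its top 7.5 mm above the deck. Needs about 2.5 N straight down on the dot; stays where it is left.
- switch_green_end (a point): The green dot on top of the rocker's wing, 12 mm from the pivot; moves with the rocker, about 11.5 mm above the deck (74 mm above the worktop) when off, 7.5 mm above the deck when armed.
- mixer_head (a joint): Downward travel of the sprung ring cradle, in m: 0 is up, 0.012 is its stop. It takes about 3 N to start moving and about 9 N to reach the stop (500 N/m); it springs back when let go.
- cradle_center (a point): Centre of the ring cradle, a black rubber ring 58 mm in outer and 38 mm in inner diameter (10 mm thick) on a steel coil; this point lies on its axis at mid thickness, 96 mm above the worktop when up, and moves down with it. The bulb sits centred in the ring with the flask's origin 3.8 mm below this point.
- beaker: Small clear glass beaker, 45 mm wide, 58 mm high, bystander; origin under its centre.
- oil_bottle: Small brown dropper bottle with a black cap, 30 mm wide, 78 mm high, bystander; origin under its centre.
- sample_vial: Small vial with a white cap, 20 mm wide, 50 mm high, bystander; origin under its centre.
There are look-alikes about, which are no part of the job. There is more than one size of the mixer; the one meant has the size given above.

How it is judged:
By the outcome, as a careful person would: the job done as asked, in the order asked, and still so for the second after the job is handed in, while the arm keeps its last pose, push and grip.
It also fails if it takes over 58 s, if anything falls off the work surface, if the arm or the gripper's body presses on something with over 40 N, if the wrist force passes 120 N, or if a joint passes its speed limit or range.

## Working session

There is one attempt and no reset: what is moved stays moved. The work goes in short steps, each a Python script; the robot and the scene stay as the last script left them, time stands still between calls to the robot, and variables do not carry over. Pictures are saved under pics/ and viewed, at most 10 in all, crops included, and the job is handed in when it is done.

```bash
mkdir -p pics
cat > h.py <<'E'
import numpy as np, cv2
from workcell import bot, solve_ik, vision, readout
def cloud(d):
    h,w=d["z_map"].shape; K=np.array(d["K"],float);k1=float(d["k1"])
    u,v=np.meshgrid(np.arange(w),np.arange(h))
    p=np.stack([u,v],-1).reshape(-1,1,2).astype(np.float64)
    n=cv2.undistortPoints(p,K,np.array([k1,0,0,0,0.])).reshape(h,w,2)
    z=d["z_map"].astype(float)
    C=np.stack([n[...,0]*z,n[...,1]*z,z],-1)
    X=(C-np.array(d["t"]))@np.array(d["R"])
    X[z<=0]=np.nan
    return X
def save(d,name): cv2.imwrite("pics/"+name,d["pixels"][:,:,::-1])
E
python3 - <<'E'
from h import *
a=vision.read_camera("top");b=vision.read_camera("scene")
save(a,"top.png");save(b,"scene.png")
np.savez("t.npz",X=cloud(a),p=a["pixels"]);np.savez("s.npz",X=cloud(b),p=b["pixels"])
print(a["R"],a["t"],a["K"],a["k1"],readout.read_orientation(),readout.read_clock())
E
```

```text
[[-0.01423874 -0.99988241  0.00569414]
 [-0.98779427  0.01318273 -0.15520533]
 [ 0.15511201 -0.00783456 -0.98786582]] [-0.04823379  0.57992209  1.23143632] [[398.84671912   0.         277.19467623]
 [  0.         398.84671912 209.20677041]
 [  0.           0.           1.        ]] -0.08062201529084508 [ 9.80877043e-01  1.94627498e-01 -3.69370064e-05 -6.01502966e-04] 0.1
```

View pics/top.png

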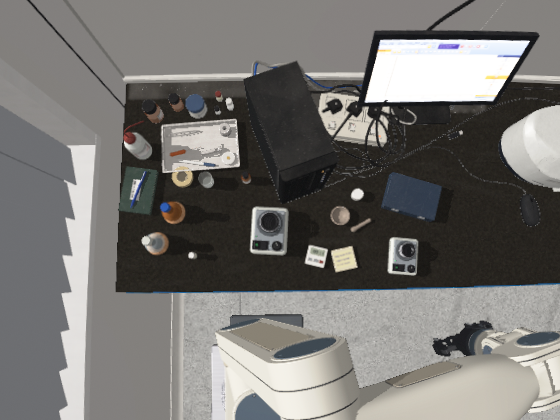

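View pics/scene.png

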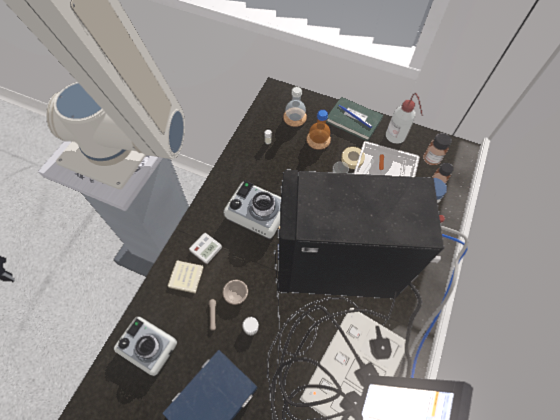

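The top view shows the amber flask (blue stopper) at (173,211) and the clear one at (154,243). There is a larger mixer at (269,230) and a smaller one at (403,256). A PC tower stands behind the larger mixer.

```bash
python3 - <<'E'
from h import *
def rect(X,m,zlo,zhi):
    q=X[m&(X[...,2]>zlo)&(X[...,2]<zhi)][:,:2].astype(np.float32)
    r=cv2.minAreaRect(q); return len(q),np.round(r[0],4),np.round(r[1],4),round(r[2],1)
for f in "ts":
    D=np.load(f+".npz");X=D["X"];p=D["p"].astype(int);h,w=X.shape[:2]
    v,u=np.mgrid[:h,:w]
    boxes={"t":[(245,200,296,262),(380,230,425,285)],"s":[(215,175,290,245),(105,310,185,380)]}[f]
    for b in boxes:
        m=(u>b[0])&(u<b[2])&(v>b[1])&(v<b[3])
        print(f,"deck",rect(X,m,.05,.072) )
        q=X[m&(X[...,2]>.088)&(X[...,2]<.11)]; print(" ring",len(q),np.nanmean(q,0) if len(q) else '', cv2.minEnclosingCircle(q[:,:2].astype(np.float32)) if len(q) else '')
        g=m&(p[...,1]>p[...,0]+40)&(p[...,1]>p[...,2]+25); print(" green",g.sum(),np.nanmean(X[g],0))
    g=(p[...,2]>p[...,0]+60)&(X[...,2]>.10)&(X[...,2]<.14)&(X[...,1]>0); g&=(u<340)
    print("blue",g.sum(),np.nanmedian(X[g],0))
    for nm,c in {"t":[("amber",(173,211)),("clear",(154,243)),("tower",(290,130)),("beaker",(206,180)),("vial",(193,255))],"s":[("amber",(322,116)),("clear",(296,92)),("tower",(360,200)),("vial",(268,132))]}[f]:
        print(nm,X[c[1],c[0]].round(3))
T=np.load("t.npz");X=T["X"];m=X[...,2]>.15
q=X[m&(X[...,0]<.75)&(X[...,0]>.1)];print("tall",q[(q[:,2]>.3)][:, :].min(0) if len(q) else '',q.max(0))
v,u=np.mgrid[:420,:560];mm=(u>240)&(u<340)&(v>60)&(v<205)
print(rect(X,mm,.15,.6), np.nanmax(X[mm][:,2]))
E
python3 - <<'E'
import cv2
a=cv2.imread('pics/top.png');b=cv2.imread('pics/scene.png')
import numpy as np
c=cv2.resize(a[150:290,120:300],None,fx=3,fy=3,interpolation=cv2.INTER_CUBIC)
d=cv2.resize(b[70:250,215:335],None,fx=2.1,fy=2.33,interpolation=cv2.INTER_CUBIC)
d=cv2.resize(d,(252,420));cv2.imwrite('pics/c.png',np.hstack([c,d]))
E
```

```text
t deck (1256, array([ 0.5222, -0.0302]), array([0.1123, 0.1685]), 87.1)
 ring 193 [ 0.5322525  -0.03173639  0.09858982] ((0.5332211852073669, -0.031408391892910004), 0.030522892251610756)
 green 5 [0.47069065 0.00981187 0.07226277]
t deck (315, array([ 0.4243, -0.4572]), array([0.0763, 0.099 ]), 84.1)
 ring 0  
 green 3 [ 0.39634971 -0.42588702  0.05819372]
blue 65 [0.57793245 0.28271093 0.12608011]
amber [0.575 0.273 0.065]
clear [0.473 0.328 0.076]
tower [ 0.739 -0.09   0.332]
beaker [ 0.689  0.182 -0.002]
vial [0.436 0.21  0.053]
s deck (1373, array([ 0.5133, -0.0314]), array([0.1113, 0.1452]), 86.2)
 ring 253 [ 0.53651285 -0.03537989  0.09781105] ((0.5341132879257202, -0.032763443887233734), 0.031322676688432693)
 green 9 [0.46824091 0.00965502 0.07123258]
s deck (482, array([ 0.4236, -0.4575]), array([0.0733, 0.0989]), 82.9)
 ring 0  
 green 8 [ 0.38901828 -0.42758229  0.05698534]
blue 90 [0.58016927 0.27880979 0.12424668]
amber [0.582 0.273 0.125]
clear [0.48  0.327 0.127]
tower [ 0.765 -0.078  0.337]
vial [0.439 0.215 0.049]
tall [ 0.10006035 -0.56907775  0.30000949] [0.74999017 0.57025853 0.7593051 ]
(7928, array([ 0.8159, -0.0797]), array([0.4176, 0.1917]), 11.6) 0.34232101614145355
```

View pics/c.png

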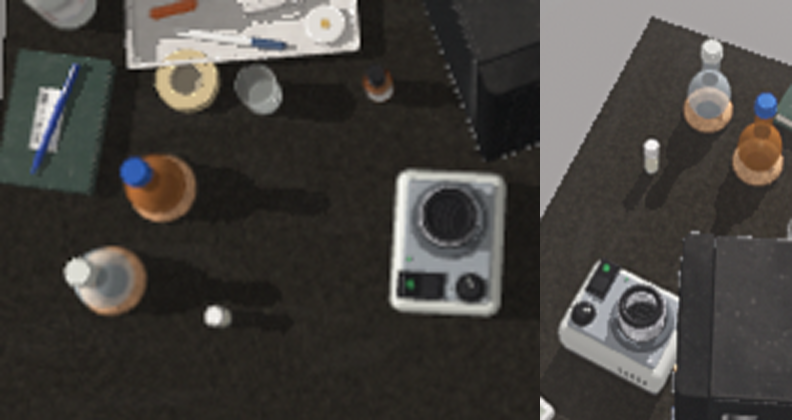

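The crop confirms the green-dotted rocker at the front-left of the large mixer. The deck measures about 111 x 145 mm, which matches the size given. Mixer yaw is about -3.7°, the ring is near (0.534,-0.032), the dot near (0.4675,0.010) and the amber flask near (0.579,0.280). Next I'll close the gripper and go above the switch for a close look.

```bash
cat >> h.py <<'E'
from scipy.spatial.transform import Rotation as Ro
def down(yaw): # tool x axis heading (deg), tool pointing down
    return (Ro.from_euler('z',yaw,degrees=True)*Ro.from_quat([1,0,0,0])).as_quat()
def at(p,h,yaw,off): # tcp so that point `off` ahead of it is at p,h
    return [p[0],p[1],h+off]
E
python3 - <<'E'
from h import *
T=np.load("s.npz");X=T["X"];q=X[(X[...,2]>.12)&(X[...,2]<.4)&(abs(X[...,1]+.05)<.15)&(X[...,0]>.5)&(X[...,0]<.75)]
i=np.argsort(q[:,0])[:400:40]; print("tower near",q[i].round(3))
for n,p,h,yaws in [("sw",(.4675,.01),.07+.073,(86,-94)),("fl",(.579,.28),.09+.054,(0,30,60,-30,180)),("ring",(.534,-.0325),.175+.054,(0,-4,30,-30,180))]:
    for y in yaws:
        s=solve_ik([p[0],p[1],h],down(y)); print(n,y,None if s is None else np.round(s,2))
bot.close_gripper(60)
for y in (-94,86):
    try: bot.goto([.4675,.01,.073+.15],down(y)); break
    except bot.Unreachable as e: print(e)
d=vision.read_camera("wrist");save(d,"w1.png");X=cloud(d);p=d["pixels"].astype(int)
g=(p[...,1]>p[...,0]+40)&(p[...,1]>p[...,2]+25);vv,uu=np.where(g);print("green",g.sum(),uu.mean(),vv.mean(),np.nanmedian(X[g],0))
print(readout.read_clock(),readout.read_width(),readout.read_force(),readout.read_tool_pos())
E
```

```text
tower near [[ 0.604 -0.076  0.334]
 [ 0.612 -0.08   0.337]
 [ 0.616 -0.085  0.339]
 [ 0.62  -0.117  0.337]
 [ 0.623 -0.115  0.336]
 [ 0.625 -0.095  0.337]
 [ 0.628 -0.121  0.337]
 [ 0.629 -0.085  0.336]
 [ 0.631 -0.153  0.321]
 [ 0.633 -0.104  0.337]]
sw 86 [-0.16  0.23 -0.46  0.88  0.    1.48]
sw -94 [-0.16  0.23 -0.46  0.88  0.   -1.66]
fl 0 [ 0.32  0.5  -0.03  1.05  0.   -2.82]
fl 30 [ 0.32  0.5  -0.03  1.05  0.    2.94]
fl 60 [ 0.32  0.5  -0.03  1.05  0.    2.41]
fl -30 [ 0.32  0.5  -0.03  1.05  0.   -2.3 ]
fl 180 [ 0.32  0.5  -0.03  1.05  0.    0.32]
ring 0 [-0.22  0.27 -0.16  1.14  0.    2.92]
ring -4 [-0.22  0.27 -0.16  1.14  0.    2.99]
ring 30 [-0.22  0.27 -0.16  1.14  0.    2.4 ]
ring -30 [-0.22  0.27 -0.16  1.14  0.   -2.84]
ring 180 [-0.22  0.27 -0.16  1.14  0.   -0.22]
green 132 276.17424242424244 221.45454545454547 [0.46520995 0.01031268 0.07428519]
3.5167 0.00023153915867463732 [-0.08070252 -0.3264592  -0.04399712] [0.46762037 0.00963455 0.22304937]
```

View pics/w1.png

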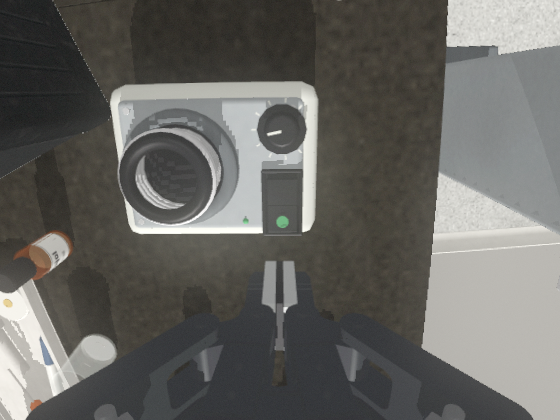

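The wrist view shows the green dot at (283,221), which is (0.465,0.010,0.074). Its height matches, so I'll press it.

Run:
```python
from h import *
d=vision.read_camera("wrist");X=cloud(d);p=d["pixels"].astype(int)
v,u=np.mgrid[:420,:560]
m=(u>115)&(u<225)&(v>115)&(v<230)&(X[...,2]>.092)&(X[...,2]<.108);q=X[m]
print("ring",m.sum(),cv2.minEnclosingCircle(q[:,:2].astype(np.float32)),q[:,2].max())
x,y=.4655,.0118
bot.move_straight([x,y,.073+.085],speed=.1)
r=bot.move_straight([x,y,.073+.0675],speed=.02,stop_force=9)
print(r,readout.read_tool_pos(),readout.read_force())
bot.hold(.2)
bot.move_straight([x,y,.073+.15],speed=.15)
d=vision.read_camera("wrist");save(d,"w2.png");X=cloud(d);p=d["pixels"].astype(int)
g=(p[...,1]>p[...,0]+40)&(p[...,1]>p[...,2]+25)&(u>260);print("green",g.sum(),np.nanmedian(X[g],0))
print(readout.read_clock())
cv2.imwrite("pics/w2c.png",cv2.resize(d["pixels"][60:260,100:340,::-1],None,fx=2.5,fy=2.5))
```

```text
ring 4680 ((0.5332266688346863, -0.03108830563724041), 0.030979372560977936) 0.10325635426416892
True [0.4656189  0.01202417 0.14210631] [-0.57261248  0.25182724  5.58016732]
green 111 [0.46474686 0.01126995 0.07050898]
6.075
```

View pics/w2c.png

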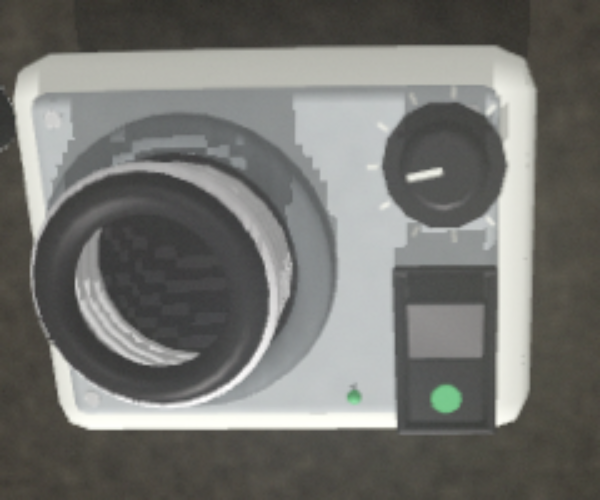

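The dot dropped 4 mm and that wing now lies flat, so the switch is armed. Now I'll go to the amber flask.

Run:
```python
from h import *
bot.open_jaws()
bot.goto([.579,.280,.26],down(180))
d=vision.read_camera("wrist");save(d,"w3.png");X=cloud(d);p=d["pixels"].astype(int)
R=np.array(d["R"]);t=np.array(d["t"]);print("cam",-R.T@t, readout.read_tool_pos(),readout.read_clock())
m=(p[...,2]>p[...,0]+50)&(X[...,2]>.10)&(X[...,2]<.14)&(np.hypot(X[...,0]-.579,X[...,1]-.28)<.05)
q=X[m];print(len(q),q.mean(0),cv2.minEnclosingCircle(q[:,:2].astype(np.float32)),q[:,2].max())
top=q[q[:,2]>.121];print(len(top),cv2.minEnclosingCircle(top[:,:2].astype(np.float32)) if len(top) else 0)
```

```text
cam [0.49426108 0.27953375 0.33061242] [0.57902169 0.27945963 0.26002192] 8.6333
1559 [0.5750228  0.28479024 0.1254573 ] ((0.5778713226318359, 0.28506404161453247), 0.015096118673682213) 0.12975383040292487
1335 ((0.5779485702514648, 0.2849773168563843), 0.01504783146083355)
```

View pics/w3.png

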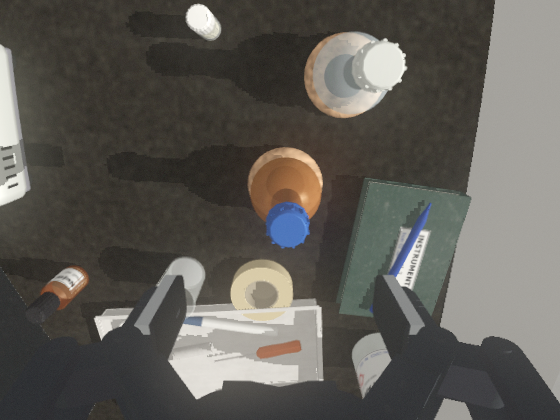

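The stopper is at (288,225), which is (0.578,0.285) with a 15 mm radius, matching the size given. I'll grasp the flask, lift it and carry it.

Run:
```python
from h import *
x,y=.578,.2845
bot.move_straight([x,y,.26],speed=.1)
print(bot.move_straight([x,y,.144],speed=.08,stop_force=10),readout.read_tool_pos(),readout.read_force())
bot.close_gripper(50)
print("grip",readout.read_width(),readout.read_grip_force(),readout.read_force())
bot.move_straight([x,y,.32],speed=.12)
print(readout.read_width(),readout.read_force(),readout.read_clock())
d=vision.read_camera("wrist");save(d,"w4.png");X=cloud(d)-readout.read_tool_pos();p=d["pixels"].astype(int)
m=(p[...,2]>p[...,0]+50)&(np.hypot(X[...,0],X[...,1])<.04)&(X[...,2]>-.05)&(X[...,2]<.0)
q=X[m];print(len(q),q.mean(0),cv2.minEnclosingCircle(q[:,:2].astype(np.float32)),q[:,2].max(),q[:,2].min())
s=vision.read_camera("scene");save(s,"s4.png")
cv2.imwrite("pics/w4b.png",np.hstack([d["pixels"][:,:,::-1][60:420,100:460],s["pixels"][:,:,::-1][0:360,180:560]]))
```

```text
False [0.57819669 0.2845942  0.14452649] [ 0.70317468  0.24569589 -0.27262732]
grip 0.024198246475682385 48.694742023944855 [-0.01755937  2.56351431  0.16076763]
0.024588567160811686 [ 0.14077579 -0.41002555 -1.83070385] 12.6833
5597 [-0.00583529 -0.00017674 -0.01980798] ((-0.00043867385829798877, 0.00014097151870373636), 0.015353867784142494) -0.014296313517297765 -0.03384314920959097
```

View pics/w4b.png

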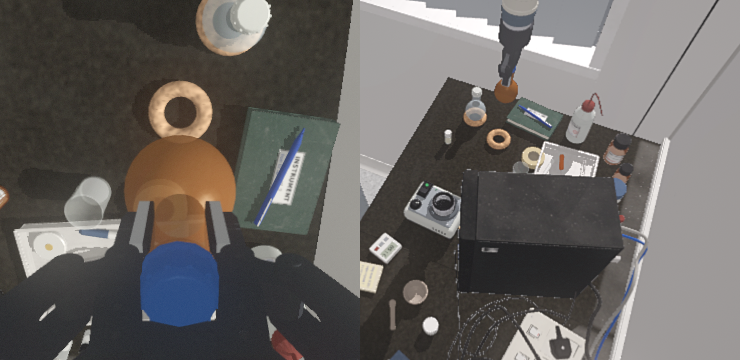

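The flask hangs upright and centred between the jaws, within 0.5 mm. Its cork ring is empty and the clear flask is untouched. I'll carry it to the mixer and find contact.

Run:
```python
from h import *
x,y=.5333,-.0315
bot.goto([x,y,.30],down(180))
bot.move_straight([x,y,.245],speed=.1); bot.hold(.3)
f0=readout.read_force();print("base",f0,readout.read_tool_pos())
r=bot.move_straight([x,y,.2225],speed=.015,stop_force=2.2)
bot.hold(.3)
print(r,readout.read_tool_pos(),readout.read_force()-f0,readout.read_torque(),readout.read_clock())
np.save("f0.npy",f0)
d=vision.read_camera("wrist");s=vision.read_camera("scene")
cv2.imwrite("pics/w5.png",np.hstack([d["pixels"][:,:,::-1][60:420,100:460],cv2.resize(s["pixels"][:,:,::-1][120:300,150:340],(380,360))]))
```

```text
base [ 0.21214195  0.73360889 -0.95101947] [ 0.53343791 -0.03154058  0.24544314]
True [ 0.5331797  -0.03141082  0.22850945] [0.45385193 0.26191084 3.63287371] [ 0.03610873 -0.39096666  0.0096129 ] 16.3167
```

View pics/w5.png

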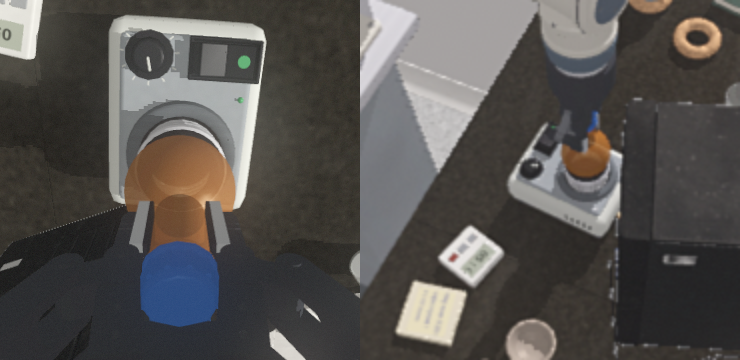

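The flask sits in the ring and contact came at the expected height. Now I'll press down in steps, watching force against travel.

Run:
```python
from h import *
x,y=.5333,-.0315;f0=np.load("f0.npy")
def st():
    F=[];Z=[]
    for _ in range(6): bot.hold(.05);F.append(readout.read_force()-f0);Z.append(readout.read_tool_pos())
    return np.mean(F,0),np.mean(Z,0)
for z in (.226,.223,.2205,.219):
    bot.move_straight([x,y,z],speed=.015,stop_force=6)
    F,P=st();print(z,F.round(2),P.round(4),readout.read_clock())
    if F[2]>8.3: break
print(readout.read_width(),readout.read_grip_force())
```

```text
0.226 [0.33 0.74 4.42] [ 0.5333 -0.0314  0.226 ] 17.025
0.223 [0.15 1.33 5.58] [ 0.5333 -0.0315  0.2231] 17.675
0.2205 [0.34 1.6  7.  ] [ 0.5333 -0.0315  0.2206] 18.2917
0.219 [0.04 1.53 7.32] [ 0.5333 -0.0315  0.2192] 18.8417
0.024770269584782813 49.240659177303314
```

Run:
```python
from h import *
x,y=.5333,-.0315;f0=np.load("f0.npy")
def look():
    d=vision.read_camera("wrist");X=cloud(d);T=X-readout.read_tool_pos();p=d["pixels"].astype(int)
    m=(p[...,2]>p[...,0]+50)&(np.hypot(T[...,0],T[...,1])<.04)&(T[...,2]>-.05)&(T[...,2]<.0)
    q=T[m]; c=(q[:,2]>-.02); print("stopper",len(q),q.mean(0).round(4),np.median(q[c,2]).round(4))
    r=np.hypot(X[...,0]-x,X[...,1]-y)
    k=(p.max(-1)<70)&(r>.020)&(r<.030)&(X[...,0]<x-.012)&(X[...,2]>.078)&(X[...,2]<.108)
    if k.sum(): print("ring",k.sum(),np.percentile(X[k][:,2],[5,50,90,98]).round(4))
    return d
d=look()
bot.move_straight([x,y,.2183],speed=.01,stop_force=5); bot.hold(.3)
F=np.mean([(bot.hold(.05),readout.read_force()-f0)[1] for _ in range(6)],0);print(F,readout.read_tool_pos(),readout.read_clock())
d=look()
s=vision.read_camera("scene")
cv2.imwrite("pics/w6.png",np.hstack([cv2.resize(d["pixels"][:,:,::-1][60:300,180:380],(400,480)),cv2.resize(s["pixels"][:,:,::-1][165:255,205:280],(400,480),interpolation=cv2.INTER_CUBIC)]))
```

```text
stopper 5610 [-0.0059 -0.0002 -0.0197] -0.0166
ring 152 [0.0871 0.089  0.0902 0.0907]
[0.39878073 1.52524532 8.32502476] [ 0.53333635 -0.03144594  0.21856574] 19.7417
stopper 5611 [-0.0058 -0.0002 -0.0197] -0.0166
ring 143 [0.0866 0.0883 0.0897 0.0903]
```

View pics/w6.png

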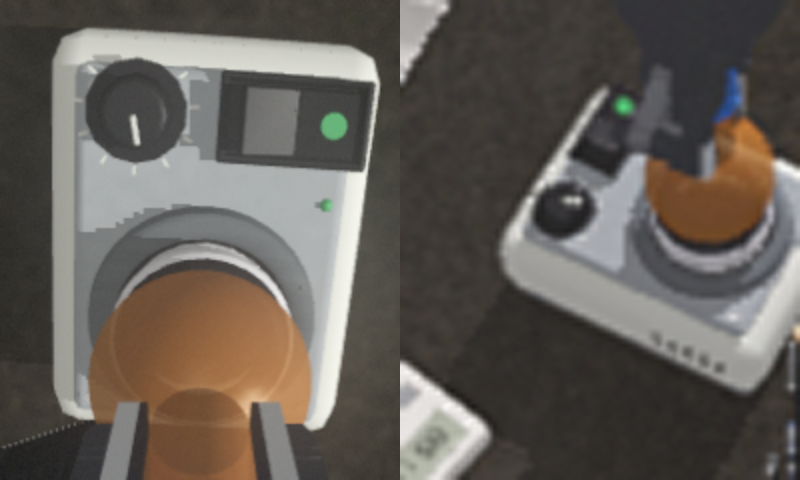

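There is no slip in the grip. Force (8.3 N, about 10.6 mm) and geometry (about 10.2 mm) agree, so the ring is near the bottom of its travel but not at the stop. I'll hold it there.

Run:
```python
from h import *
f0=np.load("f0.npy")
for _ in range(4):
    bot.hold(.9); print((readout.read_force()-f0).round(2),readout.read_tool_pos()[2],readout.read_clock())
print(bot.hand_in())
```

```text
[0.31 0.33 7.83] 0.21857977794962902 20.7417
[-0.5   1.26  8.68] 0.21855765540546906 21.6417
[-0.53  0.82  9.25] 0.21855944183071496 22.5417
[0.5  1.86 8.59] 0.218566249554031 23.4417
the job is handed in; nothing more can be done
None
```

The job is handed in at 23.4 s: I armed the switch, set the amber flask in the mixer ring, and pressed it about 10–10.5 mm into its 12 mm travel. I held it there for about 3.6 s and finished still gripping and pressing; the clear flask and other glassware were not moved.

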